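Tighten and proof a spectacle-frame clamp screw

ROBOT

A 6-joint arm with a two-finger parallel gripper is mounted at the origin on the work surface. World frame = base frame: x ahead of the robot, y to its left, z up, the work surface at z = 0. Lengths are in m, angles in rad, forces in N, time in s.
With the tool pointing down it reaches from about 0.25 to 0.775 m from the base axis. Payload 4 kg.
Tool frame: the origin (TCP) lies at the very end of the fingers, on their centre line; the grasp point (between the pads) lies 19 mm behind it; z points along the fingers, y is the direction in which the jaws open and shut (so a half turn about z gives the same grasp; the last joint's range is limited). The gripper opens to 94 mm and grips with 3 to 60 N. Pads are 16 mm wide; open, the fingers measure 119 mm over their backs; the gripper's body (75 mm by 177 mm) begins 78 mm behind the grasp point.
Start: joints at [-1.322, 0.087, 1.371, -0, 1.684, -0.103], TCP at [0.19, -0.516, 0.206] pointing down, gripper open.
Joint ranges: [-3.1, 3.1], [-0.76, 2.03], [0.27, 2.55], [-1.08, 4.22], [0.17, 2.65], [-2.57, 2.57]. Speed limits (rad/s): [2.79, 2.79, 3.14, 3.14, 3.14, 3.14].

INTERFACE

Orientations are given as [roll, pitch, yaw] about the fixed x, y, z axes, in that order (R = Rz(yaw) Ry(pitch) Rx(roll)).
In Python, from bench import robot, snapshot, models gives the robot as it stands.
- The arm moves only by the tool arm_command, never from a script. Its argument "commands" is text: rows parted by semicolons, each of 7 numbers parted by spaces: the shift along the tool's x, y, z in mm, then the turn, a rotation vector about the tool's x, y, z in degrees, then the opening, from 0 (shut) to 1 (fully open). In form: tx ty tz rx ry rz hand; .... A call has 1 to 12 rows; each row shifts and turns the pose as measured when the row begins, along the tool's axes as they then stand; what a row does not reach is not made up. A row lasts 1/8 s, in which the tool goes at most 62.5 mm and 10.7 degrees, less where a joint would pass 70% of its speed; a pose out of reach is approached as far as the arm can. A call is refused whole if a number of a shift passes 62.5 or a number of a turn 10.7, either way. A call with a gripper value outside its range is refused whole. The fingers move at their own pace and stop on an object; the grip force is fixed at half the most. Time passes only in rows, so rows that do not move let the fingers close. It gives the time, the measured TCP pose, the force and the opening at its end, in the units of the state.
- robot.get_obs(): the state, without advancing time (a new reading comes with each control period).
- snapshot(name): name is "side" or "top" or "wrist"; returns a dict with "img" (480x640x3 uint8, blue, green, red), "camera_matrix" (3x3 intrinsics, pixels), "origin" and "rotation" of the camera in the world. Camera axes: x right, y down, z forward; pixel columns grow to the right and rows downward; lengths in m; the calibration is good to about 2 mm. A picture is of the moment at which its call begins. There is no depth.
- robot.close_job(): hands the job in, once; it reports no verdict.
Trained networks look in a picture, given as the dict that the camera call returned (one of the last four; its "shot" number tells which), for a name from the list of things; names that differ only in an ending like _2 or _b are one class to them, and where a whole thing is asked for, a point or a joint stands for the part that bears it (a point fixed in the world has none). Each returns a list of dicts, best first, with "conf" (0 to 1); they miss things now and then, are a little off and sometimes report something else, mostly with a low value. They report only what shows in the picture. A call takes as long as a camera call.
- models.spot_in(query, picture): "bbox" ([left, top, width, height] as shares, 0 to 1, of the picture: columns of its width, rows of its height, round what is visible of it).
- models.tip_of(query, picture): "centre" ([column, row] as shares, 0 to 1, of the picture: columns of its width, rows of its height: a listed point, or the origin of a listed thing).
The state is a dict: "time": time; "joint_positions": joint angles; "qvel": joint speeds; "joint_torque": joint torques, N m; "tool_pos": TCP position; "ee_rot": TCP orientation; "wrist_force": force on the tool from outside, world axes, zero at the start; "wrist_torque": the same for the moment, N m; "width": finger opening in m.
Only numpy, scipy, OpenCV 4.12 (cv2) and the standard library are available. Lean on these libraries where they do the work, as an engineer would, in place of code of your own. Each camera call takes 0.05 s, during which the arm holds its last target. There are 200 camera calls.

TASK

In the bench clamp that holds the spectacle frame, turn the crank screw clockwise (seen from above) until it comes up tight, load it to at least 1.0 but not over 1.5 newton-metre and keep that on for a full second without its turning further. Then check that it holds: pull the crank back the other way with 0.3 to 0.45 newton-metre for a full second, without unscrewing it, and let go. Leave the empty spare clamp and everything else on the bench alone.

Things in the scene. Friction and masses are not known exactly. Their poses are not given: they have to be found in the camera images.
- clamp: Bench clamp that holds the frame: aluminium plate 150 x 120 x 12 mm, fixed. Origin on the table under the vertical screw axis; plate x -55 to +95, y +-60 mm. On its +x side a cork bed (top 28 mm) carries a dark spectacle frame front under a steel strap (top 44 mm). The spare looks the same without a spectacle frame; they may stand either way round, left or right.
- clamp_axis (a point): Point on the vertical screw axis of that clamp, 85 mm above the table.
- clamp_post (a point): Centre of the crank's upright round black post (14 mm diameter, 60 to 106 mm above the table), 85 mm up, 80 mm from the screw axis; moves with the crank, a flat steel arm 16 mm wide, top 60 mm high. Screw fully in: the crank points along the clamp's -x. Push the post sideways along its circle: torque = sideways force x 0.08 m.
- clamp_screw (a joint): Turn of the screw, rad: 0 = fully in (hard stop), negative = slack; starts 0.35 to 0.9 rad slack, grows clockwise seen from above. The stiff thread takes 0.6 N m (7.5 N at the post) to turn either way and stays where it is left; only at the stop does the torque rise above that.
- clamp_flex (a joint): Wind-up of the springy crank against the screw, rad, positive when pushed clockwise, 0 when free. Torque = 16 N m per rad: 0.0625 = 1.0 N m, 0.094 = 1.5 N m, 0.0375 = the thread's 0.6 N m, -0.019 to -0.028 = 0.3 to 0.45 N m the other way. At the post the crank gives 1 mm for each 2.5 N.
- clamp_pointer (a point): Tip of the thin dark pointer on the screw, 58 mm from the axis, 66 mm above the table. It shows the wind-up over a plate on the crank with five marks at 0, +-5.5 and +-10 mm across: 1 N m is a 3.4 mm shift, 1.5 N m 5.2 mm.
- spare: The empty spare clamp: same make and size, same frame of axes, no spectacle frame on its bed. Leave alone.
- spare_post (a point): Centre of the spare clamp's crank post, as above. Must stay where it is.
- driver: Loose small screwdriver, 150 mm long, bystander.
- glue: Loose white bottle, 32 mm diameter, 85 mm tall, bystander.
- blank: Loose clear lens blank, 66 mm diameter, 10 mm thick, bystander.
- specs: Loose brown pair of spectacles lying flat, about 120 mm wide, bystander.
- tray: Loose wooden tray 100 x 190 x 30 mm, bystander.
- case: Loose dark spectacle case 70 x 160 x 50 mm, bystander.
- pot: Loose white ceramic cup, 64 mm diameter, 60 mm tall, bystander.

How it is judged:
On the way, in this order (a step that is already met when the one before it is completed fails the run):
1. the screw is at its stop and carries at least 0.95 N m clockwise for 0.8 s (value of joint clamp_flex above 0.0594 rad and value of joint clamp_screw above -0.02 rad), for 0.8 s.
2. it is then loaded the other way with at least 0.27 N m for 0.8 s and does not unscrew (value of joint clamp_flex below -0.0169 rad and value of joint clamp_screw above -0.035 rad), for 0.8 s.
At the end, for the whole second after the job is handed in: The screw is still within 0.035 rad (2 degrees) of its stop and the crank is free of load (wind-up within 0.006 rad) (value of joint clamp_screw above -0.035 rad and value of joint clamp_flex between -0.006 and 0.006 rad); the robot touches nothing.
It fails at once if more than 1.6 N m clockwise on the screw (value of joint clamp_flex above 0.1 rad).
It fails at once if the spare clamp's crank moved by more than 6 mm (distance of spare_post from where it was at the start of the episode above 0.006 m).
It fails at once if a bystander moved by more than 20 mm (distance of any of driver, glue, blank, specs, tray, case, pot from where it was at the start of the episode above 0.02 m).
It also fails if it takes over 67 s, if anything falls off the work surface, if the arm or the gripper's body presses on something with over 40 N, if the wrist force passes 120 N, or if a joint passes its speed limit or range.

## Working session

There is one attempt and no reset: what is moved stays moved. The work goes in short steps, Python scripts to look and compute and a tool call to move; the robot and the scene stay as the last step left them, time stands still between calls to the robot, and variables do not carry over. Pictures are saved under pics/ and viewed, about 8 in all and at most 12, crops included, and the job is handed in when it is done.

Besides the shell and the picture viewer there is one more tool, called in YAML: its name, and indented under it one key for each argument. arm_command: Moves the arm, as the interface text tells. Its arguments: {"type":"object","properties":{"commands":{"type":"string"}},"required":["commands"]}

```bash
mkdir -p pics
cat > h.py <<'E'
import numpy as np, cv2
from bench import robot, snapshot, models
def ray(p,c):
    d=np.array(p['rotation'])@np.linalg.inv(np.array(p['camera_matrix']))@np.array([c[0]*640,c[1]*480,1.])
    return np.array(p['origin']),d
def atz(p,c,z):
    o,d=ray(p,c); return o+d*(z-o[2])/d[2]
def px(p,X):
    q=np.array(p['camera_matrix'])@(np.array(p['rotation']).T@(np.array(X)-np.array(p['origin']))); return q[:2]/q[2]
Z=dict(clamp=0,spare=0,clamp_axis=.085,clamp_post=.085,spare_post=.085,clamp_pointer=.066)
E
python3 - <<'E'
from h import *
for n in ('top','side'):
    p=snapshot(n); cv2.imwrite(f'pics/{n}0.png',p['img']); print(n,np.round(p['origin'],3))
    for q in Z:
        for r in models.tip_of(q,p)[:3]: print(q,round(r['conf'],2),np.round(np.multiply(r['centre'],[640,480])),np.round(atz(p,r['centre'],Z[q]),3))
o=robot.get_obs(); print(o)
E
```

```text
top [ 0.483 -0.01   1.258]Traceback (most recent call last):
  File "<stdin>", line 5, in <module>
  File "h.py", line 7, in atz
    o,d=ray(p,c); return o+d*(z-o[2])/d[2]
                                      ~^^^
IndexError: invalid index to scalar variable.
```

Run:
```python
from h import *
for n in ('top','side'):
    p=snapshot(n); print({k:v for k,v in p.items() if k!='img'})
```

```text
{'camera_matrix': array([[435.78247132,   0.        , 317.73825   ],
       [  0.        , 435.78247132, 244.95351601],
       [  0.        ,   0.        ,   1.        ]]), 'origin': array([ 0.48262468, -0.01040767,  1.25775638]), 'rotation': array([-3.07271959,  0.01592929, -1.55376668]), 'shot': 2}
{'camera_matrix': array([[550.79446634,   0.        , 323.35109327],
       [  0.        , 550.79446634, 238.42145789],
       [  0.        ,   0.        ,   1.        ]]), 'origin': array([0.07170412, 0.66300853, 0.99248786]), 'rotation': array([-2.41555417,  0.018919  , -2.52005524]), 'shot': 3}
```

View pics/top0.png

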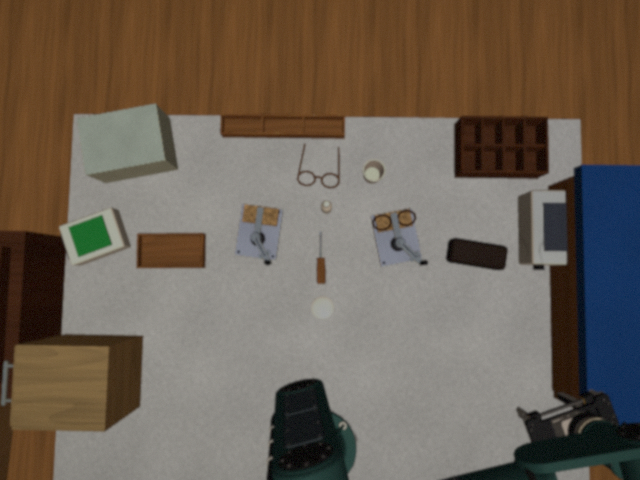

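The top view shows the clamp with the frame at about (398,240), its post at about (424,262), and the spare at about (258,238). The case is at (477,253) and the cup at (372,172). The rotation is roll/pitch/yaw.

```bash
sed -i "s/^def ray/from scipy.spatial.transform import Rotation as R\ndef rot(p): return R.from_euler('xyz',p['rotation']).as_matrix()\ndef ray/; s/np.array(p\['rotation'\])/rot(p)/g" h.py
python3 - <<'E'
from h import *
P={}
for n in ('top','side'):
    p=snapshot(n); cv2.imwrite(f'pics/{n}1.png',p['img']); P[n]=p
    for q in Z:
        for r in models.tip_of(q,p)[:2]: print(n,q,round(r['conf'],2),np.round(np.multiply(r['centre'],[640,480])),np.round(atz(p,r['centre'],Z[q]),3))
    for q in ('case','pot','driver','glue'):
        for r in models.tip_of(q,p)[:1]: print(n,q,round(r['conf'],2),np.round(np.multiply(r['centre'],[640,480])),np.round(atz(p,r['centre'],0.03),3))
o=robot.get_obs(); print({k:np.round(v,3) for k,v in o.items()})
s=P['side']['img'];cv2.imwrite('pics/side1c.png',s)
E
```

```text
top clamp_axis 0.6 [404. 240.] [ 0.581 -0.223  0.085]
top clamp_axis 0.33 [257. 237.] [0.581 0.174 0.085]
top clamp_post 0.65 [423. 261.] [ 0.525 -0.274  0.085]
top clamp_pointer 0.52 [417. 258.] [ 0.533 -0.261  0.066]
top case 0.66 [476. 253.] [ 0.551 -0.433  0.03 ]
top pot 0.94 [371. 174.] [ 0.771 -0.137  0.03 ]
top driver 0.58 [323. 256.] [ 0.537 -0.006  0.03 ]
top glue 0.6 [322. 209.] [ 0.671 -0.001  0.03 ]
side clamp 0.84 [371. 201.] [ 0.574 -0.214  0.   ]
side spare 0.74 [268. 307.] [0.583 0.187 0.   ]
side clamp_axis 0.83 [376. 179.] [ 0.562 -0.212  0.085]
side clamp_post 0.68 [407. 174.] [ 0.509 -0.271  0.085]
side clamp_post 0.44 [203. 403.] [0.504 0.451 0.085]
side spare_post 0.82 [302. 287.] [0.513 0.15  0.085]
side spare_post 0.66 [372. 200.] [ 0.53  -0.145  0.085]
side clamp_pointer 0.8 [394. 180.] [ 0.533 -0.251  0.066]
side clamp_pointer 0.26 [267. 306.] [0.552 0.219 0.066]
side case 0.85 [422. 162.] [ 0.527 -0.392  0.03 ]
side pot 0.85 [290. 187.] [ 0.756 -0.115  0.03 ]
side driver 0.96 [340. 263.] [0.509 0.018 0.03 ]
side glue 0.64 [294. 234.] [0.649 0.005 0.03 ]
{'time': np.float64(1.35), 'joint_positions': array([-1.322,  0.087,  1.371, -0.   ,  1.684, -0.103]), 'qvel': array([-0.001, -0.   ,  0.001,  0.003,  0.001,  0.   ]), 'joint_torque': array([ 1.0000e-03, -3.4003e+01, -3.0260e+01,  7.2000e-02,  2.4000e-02,
        0.0000e+00]), 'tool_pos': array([ 0.189, -0.516,  0.206]), 'ee_rot': array([3.141, 0.   , 0.352]), 'wrist_force': array([-0.31 , -0.016,  0.348]), 'wrist_torque': array([ 0.011, -0.021,  0.026]), 'width': np.float64(0.094)}
```

View pics/side1c.png

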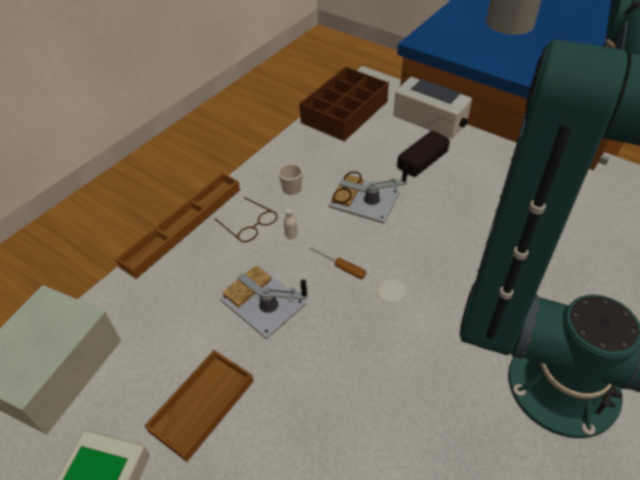

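Both views agree on the clamp: axis about (0.573, -0.215), post about (0.518, -0.272), crank angle about 226°, stop near 189°. In the side view the frame clamp is at (372,195), its post at (406,176), and the case is behind it at (423,153). I'll move above the post with the jaws half shut.

arm_command:
  commands: "56 -16 0 0 0 0 0.35;56 -16 0 0 0 0 0.35;56 -16 0 0 0 0 0.35;56 -16 0 0 0 0 0.35;56 -16 0 0 0 0 0.35;56 -16 0 0 0 0 0.35;50 -16 0 0 0 0 0.35;0 0 0 0 0 -9 0.35;0 0 0 0 0 -9 0.35;0 0 0 0 0 -8 0.35;0 0 0 0 0 0 0.35"

```text
time: 2.72
tool_pos: [0.5246, -0.2713, 0.2043]
ee_rot: [3.14, 0.0, 0.817]
wrist_force: [0.1, 0.9, 0.3]
width: 0.0329
```

Run:
```python
from h import *
p=snapshot('wrist'); cv2.imwrite('pics/w1.png',p['img']); print(p['origin'],p['rotation'])
for q in Z:
    for r in models.tip_of(q,p)[:2]: print(q,round(r['conf'],2),np.round(np.multiply(r['centre'],[640,480])),np.round(atz(p,r['centre'],Z[q]),4))
o=robot.get_obs(); print({k:np.round(v,3) for k,v in o.items()})
```

```text
[ 0.57293232 -0.21827286  0.38346281] [ 2.88881657e+00 -1.33188985e-03 -7.55260793e-01]
clamp 0.9 [320. 144.] [ 0.5736 -0.2179  0.    ]
clamp_axis 0.57 [322. 143.] [ 0.5753 -0.2182  0.085 ]
clamp_axis 0.16 [317. 234.] [ 0.5191 -0.2716  0.085 ]
clamp_post 0.64 [315. 237.] [ 0.5158 -0.2728  0.085 ]
clamp_post 0.35 [315. 207.] [ 0.5336 -0.2531  0.085 ]
clamp_pointer 0.93 [317. 206.] [ 0.5332 -0.256   0.066 ]
{'time': np.float64(3.075), 'joint_positions': array([-5.730e-01,  1.770e-01,  1.273e+00, -1.000e-03,  1.690e+00,
        1.800e-01]), 'qvel': array([ 0.001, -0.   , -0.   ,  0.001, -0.001, -0.003]), 'joint_torque': array([ 1.5000e-02, -3.7850e+01, -3.0301e+01,  7.3000e-02, -4.0000e-03,
        6.0000e-03]), 'tool_pos': array([ 0.524, -0.272,  0.204]), 'ee_rot': array([3.14 , 0.   , 0.818]), 'wrist_force': array([0.509, 0.235, 0.13 ]), 'wrist_torque': array([ 0.003, -0.011, -0.098]), 'width': np.float64(0.033)}
```

View pics/w1.png

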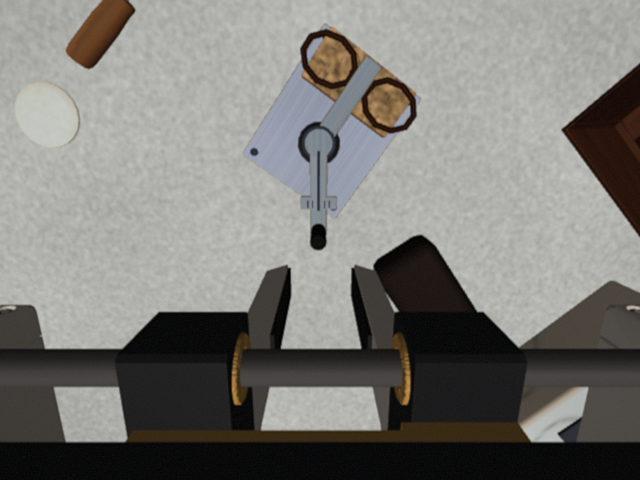

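The wrist view shows the axis at (320,143), the pointer mid-plate at (318,205), the post at (317,238) centred between the fingers, and the frame under the strap. That gives post (0.5165, -0.2725), radius 79 mm, and a stop angle of about 191.5°. Now I'll go down astride the post.

arm_command:
  commands: "-5.5 -5 0 0 0 3 0.35;0 0 0 0 0 0 0.35;0 0 45 0 0 0 0.35;0 0 45 0 0 0 0.35;0 0 38 0 0 0 0.35;0 0 0 0 0 0 0.28;0 0 0 0 0 0 0.28"

```text
time: 3.95
tool_pos: [0.52, -0.274, 0.077]
ee_rot: [3.132, -0.002, 0.765]
wrist_force: [0.6, 0.2, 0.3]
width: 0.0265
```

Run:
```python
from h import *
p=snapshot('wrist'); cv2.imwrite('pics/w2.png',p['img'])
for q in ('clamp_post','clamp_axis','clamp_pointer'):
    for r in models.tip_of(q,p)[:2]: print(q,round(r['conf'],2),np.round(np.multiply(r['centre'],[640,480])),np.round(atz(p,r['centre'],Z[q]),4))
o=robot.get_obs(); print({k:np.round(v,3) for k,v in o.items()})
print(px(p,[*o['tool_pos'][:2],.085]))
```

```text
clamp_post 0.58 [317. 287.] [ 0.5177 -0.2725  0.085 ]
clamp_axis 0.72 [313. 130.] [ 0.5739 -0.2164  0.085 ]
clamp_pointer 0.67 [314. 240.] [ 0.5314 -0.257   0.066 ]
{'time': np.float64(4.15), 'joint_positions': array([-0.581,  0.221,  1.476, -0.   ,  1.434,  0.224]), 'qvel': array([ 0.001,  0.   ,  0.006, -0.   , -0.004,  0.   ]), 'joint_torque': array([-1.0000e-03, -3.7928e+01, -2.8620e+01,  7.5000e-02, -2.9000e-02,
       -0.0000e+00]), 'tool_pos': array([ 0.52 , -0.274,  0.077]), 'ee_rot': array([ 3.131e+00, -2.000e-03,  7.650e-01]), 'wrist_force': array([-0.433, -0.943,  0.406]), 'wrist_torque': array([-0.008, -0.086, -0.027]), 'width': np.float64(0.027)}
[322.59295931 285.61065287]
```

View pics/w2.png

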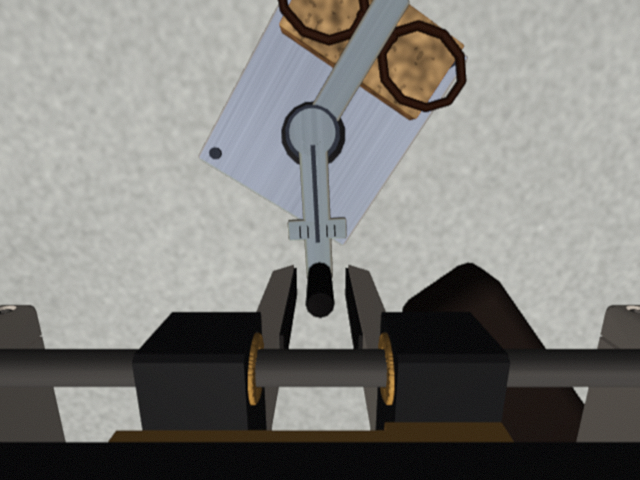

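The fingers are astride the post at (320,290), and the pointer sits mid-plate at (317,235). Next I'll push clockwise, which is tool -y, following the circle.

arm_command:
  commands: "0 -4 0 0 0 0 0.28;0 -4 0 0 0 0 0.28;0 -5.6 0 0 0 4 0.28;0.2 -5.6 0 0 0 4 0.28;0.2 -5.6 0 0 0 4 0.28;0.2 -5.6 0 0 0 4 0.28"

```text
time: 4.9
tool_pos: [0.5093, -0.2573, 0.0808]
ee_rot: [3.104, -0.017, 0.477]
wrist_force: [4.8, -4.7, -5.1]
width: 0.0264
```

```bash
cat > st.py <<'E'
from h import *
A=np.array([.574,-.217])
def st(n=1,pic=None):
    f=[]
    for i in range(n):
        p=snapshot('wrist'); o=robot.get_obs(); f.append(o['wrist_force'])
    F=np.mean(f,0); t=o['tool_pos'][:2]; y=o['ee_rot'][2]; ex=np.array([np.cos(y),np.sin(y)]); ey=np.array([np.sin(y),-np.cos(y)])
    print('t',round(o['time'],2),'tool',np.round(o['tool_pos'],4),'yaw',round(np.degrees(y),1),'w',round(o['width'],4),'Fx,Fy tool',np.round([F[:2]@ex,F[:2]@ey],2),'Fz',round(F[2],2))
    c=t-ey*0-A; cp=t+ey*(o['width']/2-.007)-A; cm=t-ey*(o['width']/2-.007)-A
    for n_,v in (('tool',c),('post if cw push',cp),('post if ccw push',cm)): print(n_,'r',round(np.hypot(*v)*1000,1),'ang',round(np.degrees(np.arctan2(v[1],v[0]))%360,2))
    for q in ('clamp_post','clamp_axis','clamp_pointer'):
        for r in models.tip_of(q,p)[:1]:
            X=atz(p,r['centre'],Z[q]); v=X[:2]-A; print(q,round(r['conf'],2),np.round(np.multiply(r['centre'],[640,480]),1),np.round(X,4),'r',round(np.hypot(*v)*1000,1),'ang',round(np.degrees(np.arctan2(v[1],v[0]))%360,2))
    if pic: cv2.imwrite(pic,p['img'])
    return p,o
if __name__=='__main__':
    import sys; st(int(sys.argv[1]),sys.argv[2] if len(sys.argv)>2 else None)
E
python3 st.py 3 pics/w3.png
```

```text
t 5.05 tool [ 0.5089 -0.257   0.0807] yaw 27.4 w 0.0264 Fx,Fy tool [0.94 6.99] Fz -5.14
tool r 76.4 ang 211.6
post if cw push r 77.1 ang 216.18
post if ccw push r 76.2 ang 206.95
clamp_post 0.78 [330.7 287.4] [ 0.5084 -0.2624  0.085 ] r 79.8 ang 214.69
clamp_axis 0.77 [305.7 136. ] [ 0.5725 -0.2151  0.085 ] r 2.4 ang 127.98
clamp_pointer 0.84 [327.4 238.5] [ 0.528  -0.2514  0.066 ] r 57.4 ang 216.78
```

```bash
sed -i "s/^    if pic/    print('fix rotvec to upright, same yaw',np.round(np.degrees((R.from_euler('xyz',o['ee_rot']).inv()*R.from_euler('xyz',[np.pi,0,y])).as_rotvec()),2))\n    if pic/" h.py st.py
python3 st.py 1
```

```text
t 5.25 tool [ 0.509  -0.2571  0.0807] yaw 27.4 w 0.0266 Fx,Fy tool [1.56 7.16] Fz -4.43
tool r 76.4 ang 211.65
post if cw push r 77.1 ang 216.32
post if ccw push r 76.2 ang 206.93
clamp_post 0.72 [308.5 138.4] [ 0.5721 -0.2169  0.085 ] r 1.9 ang 176.48
clamp_axis 0.87 [305.5 136.7] [ 0.5722 -0.2152  0.085 ] r 2.5 ang 136.02
clamp_pointer 0.74 [329.5 288.5] [ 0.5013 -0.2669  0.066 ] r 88.2 ang 214.44
fix rotvec to upright, same yaw [ 2.09 -0.97 -0.02]
```

arm_command:
  commands: "-1 -6 2 2 -1 1 0.28;-1 -6 1 0.5 0 2 0.28;-0.5 -6 1 0.5 0 2 0.28;0 -6 0.5 0.5 0 3 0.28"

```text
time: 5.9
tool_pos: [0.5042, -0.2484, 0.0807]
ee_rot: [3.134, -0.01, 0.332]
wrist_force: [3.7, -7.2, -2.6]
width: 0.0265
```

```bash
python3 st.py 3
```

```text
t 6.05 tool [ 0.5039 -0.2483  0.0806] yaw 19.1 w 0.0262 Fx,Fy tool [0.71 6.54] Fz -2.93
tool r 76.7 ang 204.05
post if cw push r 77.5 ang 208.53
post if ccw push r 76.5 ang 199.5
clamp_post 0.84 [331.4 284.9] [ 0.5043 -0.2536  0.085 ] r 78.7 ang 207.71
clamp_axis 0.95 [305.7 135.1] [ 0.5733 -0.2161  0.085 ] r 1.1 ang 126.96
clamp_pointer 0.77 [328.6 238.1] [ 0.5239 -0.2457  0.066 ] r 57.8 ang 209.83
fix rotvec to upright, same yaw [ 0.41 -0.53 -0.  ]
```

arm_command:
  commands: "-1 -6 1 0.5 -0.5 1 0.28;-1 -6 1 0.5 0 1 0.28;-1 -6 1 0.5 0 1 0.28;-0.5 -6 1 0.5 0 2 0.28;0 -6 1 0.5 0 2 0.28"

```text
time: 6.82
tool_pos: [0.499, -0.2363, 0.0804]
ee_rot: [3.139, -0.013, 0.204]
wrist_force: [-0.2, -7.9, -1.3]
width: 0.0266
```

```bash
python3 st.py 3
```

```text
t 6.97 tool [ 0.4989 -0.2361  0.0804] yaw 11.8 w 0.0262 Fx,Fy tool [-0.13  7.08] Fz -1.73
tool r 77.5 ang 194.29
post if cw push r 78.0 ang 198.76
post if ccw push r 77.5 ang 189.8
clamp_post 0.77 [329.8 286.5] [ 0.4975 -0.241   0.085 ] r 80.1 ang 197.39
clamp_axis 0.9 [314.5 136.6] [ 0.572  -0.2175  0.085 ] r 2.1 ang 194.71
clamp_pointer 0.86 [329.7 235.6] [ 0.5206 -0.2365  0.066 ] r 56.8 ang 200.11
fix rotvec to upright, same yaw [ 0.12 -0.72 -0.  ]
```

arm_command:
  commands: "-0.5 -6 1 0.2 -0.5 0 0.28;-0.5 -6 0.5 0.2 0 0 0.28"

```text
time: 7.38
tool_pos: [0.4971, -0.2315, 0.0806]
ee_rot: [3.131, -0.007, 0.203]
wrist_force: [2.7, -7.4, -3.9]
width: 0.0262
```

```bash
python3 st.py 3 pics/w4.png
```

```text
t 7.53 tool [ 0.4969 -0.2312  0.0804] yaw 11.7 w 0.0266 Fx,Fy tool [0.04 7.53] Fz -2.72
tool r 78.4 ang 190.41
post if cw push r 78.5 ang 195.02
post if ccw push r 78.8 ang 185.81
clamp_post 0.73 [334.7 285.8] [ 0.4964 -0.2385  0.085 ] r 80.5 ang 195.46
clamp_axis 0.68 [321.6 133.3] [ 0.5722 -0.2157  0.085 ] r 2.2 ang 144.23
clamp_pointer 0.76 [329.1 235.8] [ 0.5184 -0.2314  0.066 ] r 57.5 ang 194.51
fix rotvec to upright, same yaw [ 0.59 -0.37 -0.  ]
```

View pics/w4.png

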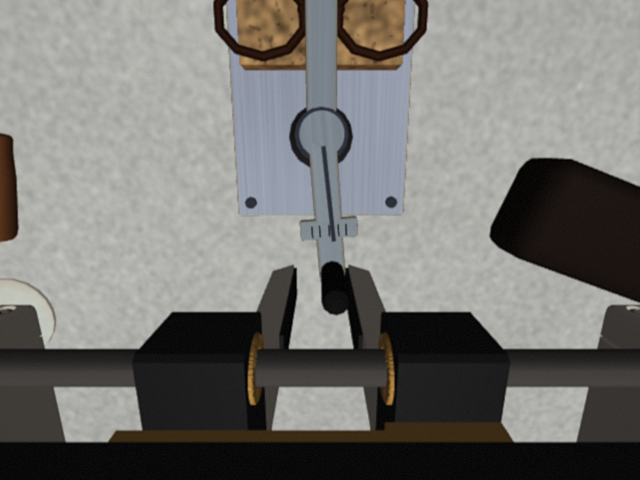

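The plate now stands upright in the image, so the clamp yaw is about 11.7°. The axis is at (322,133), the pointer tip at (333,240), still about 5.5° short of the stop, and shifted off the mark plate's centre by the thread torque. The post is at (334,288).

arm_command:
  commands: "-0.5 -6 0.5 0.5 -0.3 1 0.28;0 -6 0.5 0.5 0 1 0.28"

```text
time: 7.92
tool_pos: [0.4957, -0.2259, 0.0806]
ee_rot: [3.134, -0.005, 0.166]
wrist_force: [1.2, -8.7, -2.0]
width: 0.0264
```

```bash
python3 st.py 3
```

```text
t 8.07 tool [ 0.4955 -0.2257  0.0805] yaw 9.5 w 0.0261 Fx,Fy tool [0.12 6.8 ] Fz -2.5
tool r 79.0 ang 186.32
post if cw push r 78.9 ang 190.71
post if ccw push r 79.5 ang 181.96
clamp_post 0.6 [333.  286.2] [ 0.4944 -0.2322  0.085 ] r 81.0 ang 190.78
clamp_axis 0.85 [327.5 129.1] [ 0.5737 -0.2156  0.085 ] r 1.4 ang 100.66
clamp_pointer 0.79 [332.4 234.8] [ 0.5178 -0.2285  0.066 ] r 57.3 ang 191.59
fix rotvec to upright, same yaw [ 0.39 -0.26 -0.  ]
```

arm_command:
  commands: "-0.2 -6 0.5 0.5 -0.3 0.5 0.28"

```text
time: 8.35
tool_pos: [0.4949, -0.2231, 0.0806]
ee_rot: [3.136, -0.001, 0.156]
wrist_force: [1.6, -7.7, -1.8]
width: 0.0264
```

```bash
python3 st.py 3
```

```text
t 8.5 tool [ 0.4948 -0.2228  0.0805] yaw 9.0 w 0.0265 Fx,Fy tool [0.14 7.36] Fz -2.59
tool r 79.4 ang 184.2
post if cw push r 79.1 ang 188.72
post if ccw push r 80.2 ang 179.75
clamp_post 0.73 [330.7 283.6] [ 0.4949 -0.2278  0.085 ] r 79.8 ang 187.8
clamp_axis 0.71 [334.4 130.5] [ 0.573  -0.2169  0.085 ] r 1.0 ang 173.2
clamp_pointer 0.95 [333.3 236.1] [ 0.5164 -0.2265  0.066 ] r 58.4 ang 189.35
fix rotvec to upright, same yaw [ 0.27 -0.03 -0.  ]
```

arm_command:
  commands: "-0.2 -6 0.5 0.3 0 0.5 0.28"

```text
time: 8.78
tool_pos: [0.4946, -0.2209, 0.0806]
ee_rot: [3.133, -0.003, 0.147]
wrist_force: [2.5, -10.0, -3.5]
width: 0.0263
```

```bash
python3 st.py 3
```

```text
t 8.93 tool [ 0.4946 -0.2211  0.0807] yaw 8.4 w 0.0265 Fx,Fy tool [1.11 9.9 ] Fz -3.96
tool r 79.5 ang 182.96
post if cw push r 79.1 ang 187.45
post if ccw push r 80.3 ang 178.53
clamp_post 0.58 [332.4 286.4] [ 0.4931 -0.2273  0.085 ] r 81.5 ang 187.26
clamp_axis 0.73 [336.5 129.6] [ 0.5734 -0.2169  0.085 ] r 0.6 ang 165.93
clamp_pointer 0.71 [335.4 236. ] [ 0.5164 -0.2263  0.066 ] r 58.4 ang 189.13
fix rotvec to upright, same yaw [ 0.51 -0.15 -0.  ]
```

The force rose to 9.9 N, so the screw is at its stop. Now I'll load it to about 14.5–15 N and hold using camera calls.

arm_command:
  commands: "-0.2 -8.2 0.5 0.3 0 0.3 0.28"

```text
time: 9.2
tool_pos: [0.4944, -0.2187, 0.0809]
ee_rot: [3.126, -0.005, 0.14]
wrist_force: [3.2, -14.6, -6.0]
width: 0.0263
```

```bash
python3 st.py 3 pics/w5.png
```

```text
t 9.35 tool [ 0.4945 -0.2191  0.0809] yaw 8.0 w 0.0265 Fx,Fy tool [ 2.04 14.62] Fz -5.5
tool r 79.6 ang 181.48
post if cw push r 79.1 ang 185.98
post if ccw push r 80.5 ang 177.07
clamp_post 0.59 [334.7 283.1] [ 0.4948 -0.2262  0.085 ] r 79.7 ang 186.6
clamp_axis 0.79 [336.9 131.1] [ 0.5727 -0.2156  0.085 ] r 1.9 ang 133.11
clamp_pointer 0.66 [338.3 236.5] [ 0.5161 -0.2262  0.066 ] r 58.6 ang 188.98
fix rotvec to upright, same yaw [ 0.97 -0.3  -0.  ]
```

View pics/w5.png

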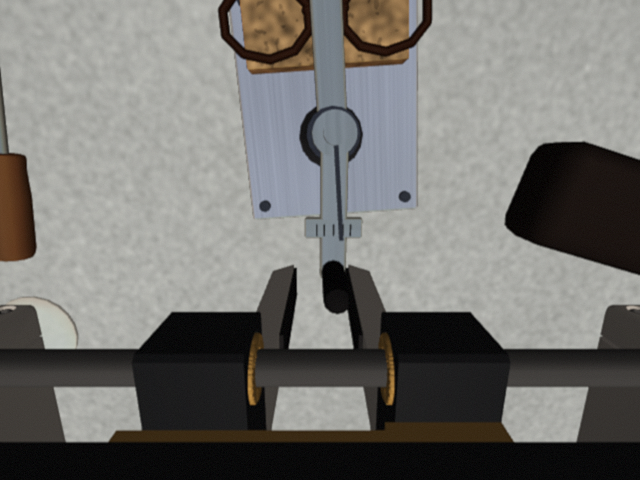

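The pointer tip at (341,238) has moved off the plate centre at (333,228) by roughly 4 mm. It stands still at 189° while the post moved, so the screw is at the stop with about 1.17 N m on it. I'll hold for over 1 s.

```bash
python3 st.py 22 pics/w6.png
```

```text
t 10.6 tool [ 0.4945 -0.2191  0.0809] yaw 8.0 w 0.0265 Fx,Fy tool [ 1.55 13.96] Fz -5.42
tool r 79.5 ang 181.53
post if cw push r 79.1 ang 186.02
post if ccw push r 80.5 ang 177.11
clamp_post 0.93 [335.9 282.9] [ 0.4951 -0.2269  0.085 ] r 79.6 ang 187.15
clamp_axis 0.94 [336.2 130.9] [ 0.5727 -0.2154  0.085 ] r 2.1 ang 129.25
clamp_pointer 0.71 [337.5 234.4] [ 0.5173 -0.2256  0.066 ] r 57.4 ang 188.66
fix rotvec to upright, same yaw [ 0.95 -0.3  -0.  ]
```

```bash
python3 -c "
import cv2;i=cv2.imread('pics/w6.png')[205:265,290:380];cv2.imwrite('pics/w6c.png',cv2.resize(i,None,fx=8,fy=8,interpolation=2))"
```

```text
(no output)
```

View pics/w6c.png

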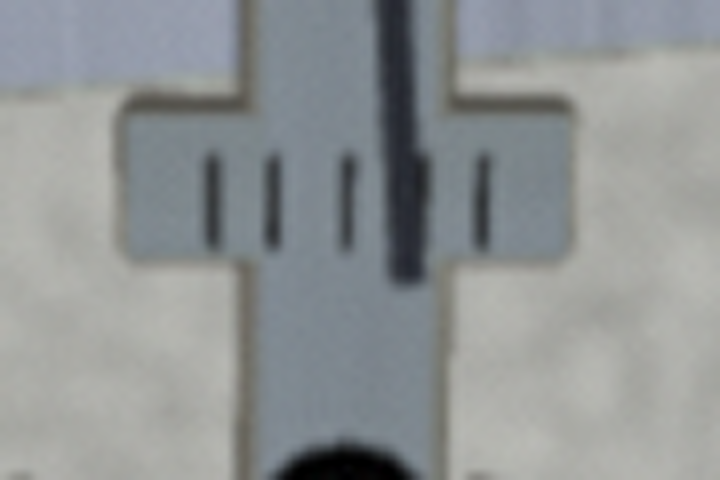

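The marks are at crop columns 212, 272, 346, 422 and 483, and the pointer is at 404. That is about 4.2 mm, or 1.1–1.25 N m, in agreement with 14 N at the wrist. The hold is done, so I'll back off and go across to the other finger.

arm_command:
  commands: "0 5 -0.5 0.9 -0.3 0 0.28;0 5 0 0 0 -1 0.28;0 4 0 0 0 -1 0.28;0 0 0 0 0 0 0.28"

```text
time: 11.25
tool_pos: [0.4964, -0.235, 0.0822]
ee_rot: [3.137, -0.001, 0.176]
wrist_force: [-0.2, 0.2, 0.0]
width: 0.0264
```

```bash
python3 st.py 3 pics/w7.png
```

```text
t 11.4 tool [ 0.4964 -0.2348  0.0821] yaw 10.1 w 0.0265 Fx,Fy tool [ 0.11 -0.08] Fz -0.21
tool r 79.6 ang 192.94
post if cw push r 80.2 ang 197.41
post if ccw push r 79.6 ang 188.43
clamp_post 0.85 [311.9 284.6] [ 0.4936 -0.2301  0.085 ] r 81.4 ang 189.23
clamp_axis 0.88 [312.9 132.2] [ 0.5719 -0.2173  0.085 ] r 2.1 ang 186.98
clamp_pointer 0.65 [315.  235.5] [ 0.5162 -0.2277  0.066 ] r 58.8 ang 190.47
fix rotvec to upright, same yaw [ 0.25 -0.04 -0.  ]
```

arm_command:
  commands: "0 2 0 0 0 0 0.28;0 2 0 0 0 0 0.28"

```text
time: 11.8
tool_pos: [0.4972, -0.2387, 0.0821]
ee_rot: [3.137, -0.001, 0.177]
wrist_force: [0.2, 1.4, -0.1]
width: 0.0265
```

```bash
python3 st.py 2
```

```text
t 11.9 tool [ 0.4971 -0.2386  0.082 ] yaw 10.1 w 0.0265 Fx,Fy tool [-0.23 -0.88] Fz 0.18
tool r 79.8 ang 195.7
post if cw push r 80.7 ang 200.13
post if ccw push r 79.5 ang 191.19
clamp_post 0.89 [306.9 281.6] [ 0.4956 -0.231   0.085 ] r 79.6 ang 190.16
clamp_axis 0.74 [300.8 128.9] [ 0.5732 -0.2151  0.085 ] r 2.0 ang 113.75
clamp_pointer 0.77 [304.9 234. ] [ 0.5168 -0.2257  0.066 ] r 57.9 ang 188.64
fix rotvec to upright, same yaw [ 0.22 -0.04 -0.  ]
```

arm_command:
  commands: "0 3.3 0 0 0 0 0.28"

```text
time: 12.18
tool_pos: [0.4974, -0.2407, 0.0819]
ee_rot: [3.14, -0.0, 0.177]
wrist_force: [-1.0, 4.2, 1.8]
width: 0.0262
```

```bash
python3 st.py 4
```

```text
t 12.38 tool [ 0.4973 -0.2408  0.0818] yaw 10.1 w 0.0261 Fx,Fy tool [-0.45 -4.39] Fz 1.12
tool r 80.3 ang 197.27
post if cw push r 81.2 ang 201.52
post if ccw push r 79.7 ang 192.93
clamp_post 0.93 [305.2 279.5] [ 0.497 -0.232  0.085] r 78.5 ang 190.99
clamp_axis 0.97 [299.3 129.3] [ 0.573  -0.2165  0.085 ] r 1.1 ang 151.3
clamp_pointer 0.82 [301.3 234.1] [ 0.5166 -0.2256  0.066 ] r 58.0 ang 188.54
fix rotvec to upright, same yaw [ 0.1 -0.  -0. ]
```

4.4 N is 0.35 N m, inside the band. Hold for over 1 s.

```bash
python3 st.py 23 pics/w8.png; python3 -c "
import cv2;i=cv2.imread('pics/w8.png')[205:265,255:345];cv2.imwrite('pics/w8c.png',cv2.resize(i,None,fx=8,fy=8,interpolation=2))"
```

```text
t 13.68 tool [ 0.4974 -0.2409  0.0819] yaw 10.1 w 0.0263 Fx,Fy tool [-0.58 -5.09] Fz 1.45
tool r 80.3 ang 197.33
post if cw push r 81.3 ang 201.63
post if ccw push r 79.7 ang 192.94
clamp_post 0.89 [306.1 281.8] [ 0.4958 -0.2328  0.085 ] r 79.8 ang 191.43
clamp_axis 0.96 [297.3 129.6] [ 0.5728 -0.2157  0.085 ] r 1.8 ang 132.48
clamp_pointer 0.66 [303.4 233.8] [ 0.517 -0.227  0.066] r 57.8 ang 189.92
fix rotvec to upright, same yaw [ 0.13 -0.01 -0.  ]
```

View pics/w8c.png

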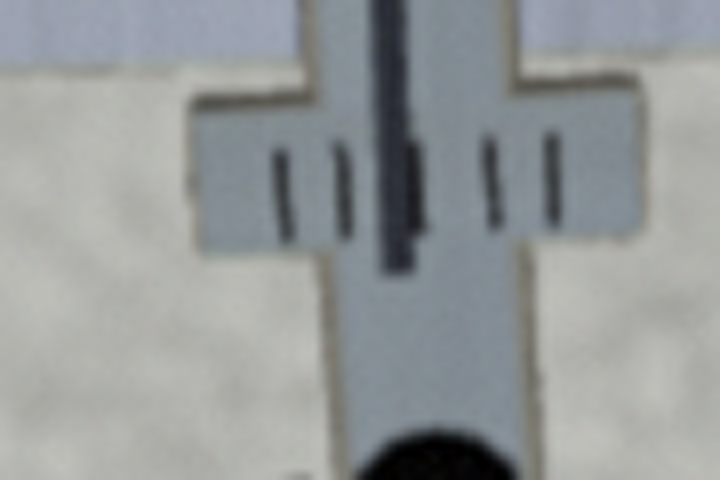

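The marks are at crop columns 283, 343, 417, 491 and 553, with the pointer at about 394. That is a 1.5 mm shift the other way (about 0.4 N m), and the wrist reads 5.1 N. The pointer angle is unchanged. I'll let go, centre, and lift out.

arm_command:
  commands: "0 -4 0 0 0 0 0.28;0 -4 0 0 0 0 0.28;0 0 0 0 0 0 0.28;0 0 -20 0 0 0 0.28;0 0 -40 0 0 0 0.28;0 0 -50 0 0 0 0.28;0 0 0 0 0 0 0.28"

```text
time: 14.7
tool_pos: [0.4966, -0.2363, 0.1952]
ee_rot: [3.129, -0.001, 0.176]
wrist_force: [0.7, -0.3, -1.2]
width: 0.0263
```

```bash
python3 st.py 2 pics/w9.png
```

```text
t 14.8 tool [ 0.4943 -0.2348  0.1899] yaw 10.1 w 0.0262 Fx,Fy tool [ 0.22 -0.02] Fz -1.06
tool r 81.7 ang 192.61
post if cw push r 82.2 ang 196.88
post if ccw push r 81.6 ang 188.31
clamp_post 0.85 [314.2 229.8] [ 0.4962 -0.2304  0.085 ] r 79.0 ang 189.79
clamp_axis 0.89 [312.6 132.1] [ 0.5741 -0.2158  0.085 ] r 1.2 ang 84.71
clamp_pointer 0.94 [312.8 201.9] [ 0.5164 -0.2256  0.066 ] r 58.2 ang 188.5
fix rotvec to upright, same yaw [0.36 0.34 0.  ]
```

View pics/w9.png

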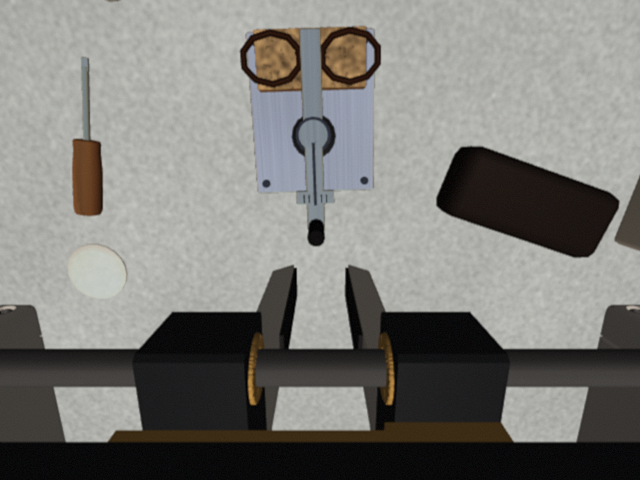

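The view shows the crank free and in line with the strap, the pointer at (315,203) back mid-plate, and the gripper clear. The driver, blank and case are undisturbed. Handing in.

```bash
python3 -c "
from bench import robot
print(robot.close_job())"
```

```text
the job is handed in; nothing more can be done
None
```

I tightened the crank screw on the clamp holding the spectacle frame, tested it the other way and handed the job in. It took about 15 s of the 67 s on the robot's clock. The hand-in gave no verdict.

- **Turning in:** With the fingers either side of the post, I pushed it clockwise about 35° until the force rose above the thread's 7.5 N. That only happens at the stop.
- **Clockwise load:** I held it for about 1.3 s at 14.0–14.6 N at the post, which is 1.12–1.17 N m. The pointer plate read a little higher, about 1.25 N m, but still inside the limits. The screw stayed put during the hold, with the pointer at about 189°.
- **Pull back:** I held it the other way for about 1.4 s at 4.4–5.1 N, which is 0.35–0.41 N m. The pointer plate read about 0.4–0.5 N m, so the two disagree slightly near the upper limit. Both are well below the 0.6 N m needed to unscrew it, and the pointer angle stayed the same within its 1–2° reading scatter.
- **At the end:** The crank was free with its pointer back at mid-plate, and the gripper was lifted about 11 cm clear. The driver, blank and case looked unmoved in the last picture. The arm never went near the spare clamp and the other loose items, but I did not photograph them again.

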